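Point out which paint tin goes into which crate

TASK

Show the packer which tin goes where, without touching anything: first point down at the green paint dab on the lid of its tin, fingertips no more than about 3 cm above it, and hold still there for two seconds. Then point down into the orange crate, fingertips just above (up to about 3 cm) the middle of its open mouth, hold for two seconds, and draw the hand back at least 20 cm from every tin and crate. Keep well above the other tins and the blue crate so that you never seem to point at them, and leave everything standing where it is.

Things in the scene. Friction and masses are not known exactly. Their poses are not given: they have to be found in the camera images.
- green_tin: half-litre lever-lid paint tin, steel with a plain white label, 86 mm diameter, 100 mm high, standing loose and upright on the bench (0.5 to 0.95 kg); known only by the green dab of paint on its lid. Origin: centre of its underside, z up, +x towards the dab. The three tins are alike but for the dab and stand in a loose row at the robot's left in any order, at least 9 mm apart
- green_tin_dab (a point): middle of the green paint dab, about 33 mm across, on that tin's lid, 14 mm from the tin's axis, at the height of the tin's rim (100 mm above the bench)
- yellow_tin: half-litre lever-lid paint tin, steel with a plain white label, 86 mm diameter, 100 mm high, standing loose and upright on the bench (0.5 to 0.95 kg); known only by the yellow dab of paint on its lid. Origin: centre of its underside, z up, +x towards the dab. The three tins are alike but for the dab and stand in a loose row at the robot's left in any order, at least 9 mm apart
- yellow_tin_dab (a point): middle of the yellow paint dab, about 33 mm across, on that tin's lid, 14 mm from the tin's axis, at the height of the tin's rim (100 mm above the bench)
- red_tin: half-litre lever-lid paint tin, steel with a plain white label, 86 mm diameter, 100 mm high, standing loose and upright on the bench (0.5 to 0.95 kg); known only by the red dab of paint on its lid. Origin: centre of its underside, z up, +x towards the dab. The three tins are alike but for the dab and stand in a loose row at the robot's left in any order, at least 9 mm apart
- red_tin_dab (a point): middle of the red paint dab, about 33 mm across, on that tin's lid, 14 mm from the tin's axis, at the height of the tin's rim (100 mm above the bench)
- orange_crate: orange plastic stacking crate with slotted sides, open at the top, 300 mm along its x, 200 mm along its y, 145 mm high, walls 6 mm (rim lip to 4 mm outside that), fixed to the bench; two stacked rolls of tape (56 mm high) lie in its +x end. Origin: centre of its underside. The two crates stand side by side at the robot's right, either one nearer the middle
- orange_crate_mouth (a point): middle of the open mouth of the orange crate, level with its rim, 145 mm above the bench; axes as the crate's
- blue_crate: blue plastic stacking crate with slotted sides, open at the top, 300 mm along its x, 200 mm along its y, 145 mm high, walls 6 mm (rim lip to 4 mm outside that), fixed to the bench; two paint-roller sleeves (50 mm high) lie in its +x end. Origin: centre of its underside. The two crates stand side by side at the robot's right, either one nearer the middle
- blue_crate_mouth (a point): middle of the open mouth of the blue crate, level with its rim, 145 mm above the bench; axes as the crate's
- spray_can: aerosol can with a black cap, 65 mm diameter, 166 mm high, loose, standing upright beyond the tins; origin: centre of its underside. Leave it alone
- brush: flat paint brush, 217 mm long, 50 mm wide, 15 mm high, lying loose on the bench beyond the tins; origin near its ferrule on the underside, +x towards the bristles. Leave it alone
Things that resemble listed ones, but are neither listed nor needed, are in the scene too. What is shaped like the red_tin but purple is not meant.

How it is judged:
By the outcome, as a careful person would: the job done as asked, in the order asked, and still so for the second after the job is handed in, with the robot touching nothing.
It also fails if it takes over 50 s, if anything falls off the work surface, if the arm or the gripper's body presses on something with over 40 N, if the wrist force passes 120 N, or if a joint passes its speed limit or range.

ROBOT

A 7-joint arm with a two-finger parallel gripper is mounted at the origin on the work surface. World frame = base frame: x ahead of the robot, y to its left, z up, the work surface at z = 0. Lengths are in m, angles in rad, forces in N, time in s.
With the tool pointing down it reaches from about 0.425 to 0.925 m from the base axis. Payload 6.8 kg.
Tool frame: the origin (TCP) lies on the centre line of the jaws, within the pads' length; the fingertips stand 17 mm ahead of it and the grasp point (between the pads) lies 2 mm behind it; z points along the fingers, y is the direction in which the jaws open and shut (so a half turn about z gives the same grasp; the last joint's range is limited). The gripper opens to 85 mm and grips with 20 to 120 N. Pads are 22 mm wide; open, the fingers measure 114 mm over their backs; the gripper's body (76 mm by 85 mm) begins 54 mm behind the grasp point. The pads swing forward as they close: fully open they stand 13 mm farther back than shut.
Start: joints at [-0.108, 0.477, 0.022, 1.555, -0.011, 1.109, -0.083], TCP at [0.675, 0, 0.215] pointing down, gripper open.
Joint ranges: [-2.96, 2.96], [-0.34, 2.1], [-1.41, 1.46], [0.24, 2.44], [-1.37, 4.51], [0.17, 1.92], [-2.96, 2.96]. Speed limits (rad/s): [2.39, 2.39, 3.14, 3.14, 3.14, 3.14, 3.14].

INTERFACE

Orientations are given as a unit quaternion [w, x, y, z].
In Python, from rig import get_state, get_image, close_job gives the robot as it stands.
- The arm moves only by the shell command python3 -m inch 'ROWS' [OPENING] [FORCE]. ROWS is JSON, a list of rows, each an object with "offset": the shift along the tool's x, y, z in m, a list of three; "rot": the turn, a rotation vector about the tool's x, y, z in degrees, a list of three. A call has 1 to 8 rows; each row is the pose to reach, as a shift and turn from the pose measured when the call began, along the tool's axes at that moment; what a row does not reach only later rows make up. A row lasts 1/10 s, in which the tool goes at most 50 mm and 8.59 degrees, less where a joint would pass 70% of its speed; a pose out of reach is approached as far as the arm can. A call with a gripper value outside its range is refused whole. OPENING is the closure in counts, from 0 (fully open) to 255 (shut), set as the call begins (- or left out, the last holds). The fingers move at their own pace and stop on an object; FORCE is the grip in N (left out, the last holds). Time passes only in rows, so rows that repeat a pose let the fingers close. It gives the time, the measured TCP pose, the force and the opening at its end, in the units of the state.
- get_state(): the state, without advancing time (a new reading comes with each control period).
- get_image(name): name is "scene" or "side" or "wrist"; returns a dict with "image" (480x640x3 uint8, blue, green, red), "z_map" (480x640 float32, m along the optical axis (not along the pixel's ray), 0 where there is no reading), "intrinsics" (3x3 intrinsics, pixels), "R" (3x3) and "t" (3): a world point X has camera coordinates R X + t. Camera axes: x right, y down, z forward; pixel columns grow to the right and rows downward; lengths in m; the calibration is good to about 2 mm. A picture is of the moment at which its call begins.
- close_job(): hands the job in, once; it reports no verdict.
The state is a dict: "t": time; "joints": joint angles; "qvel": joint speeds; "joint_efforts": joint torques, N m; "eef_pos": TCP position; "ee_rot": TCP orientation; "wrist_force": force on the tool from outside, world axes, zero at the start; "wrist_torque": the same for the moment, N m; "width": finger opening in m.
Only numpy, scipy, OpenCV 4.12 (cv2) and the standard library are available. Lean on these libraries where they do the work, as an engineer would, in place of code of your own. Each camera call takes 0.05 s, during which the arm holds its last target. There are 200 camera calls.

## Working session

There is one attempt and no reset: what is moved stays moved. The work goes in short steps, Python scripts to look and compute and a shell command to move; the robot and the scene stay as the last step left them, time stands still between calls to the robot, and variables do not carry over. Pictures are saved under pics/ and viewed, about 8 in all and at most 12, crops included, and the job is handed in when it is done.

```bash
mkdir -p pics
cat > h.py <<'E'
import numpy as np, cv2, pickle
from rig import get_state, get_image, close_job
def snap(n,f):
    d=get_image(n); cv2.imwrite(f'pics/{f}.png',d['image']); pickle.dump(d,open(f'{f}.pkl','wb')); return d
def ray(d,u,v,z):
    K=np.array(d['intrinsics']);R=np.array(d['R']);t=np.array(d['t'])
    c=-R.T@t; r=R.T@np.linalg.inv(K)@[u,v,1]; return c+r*(z-c[2])/r[2]
E
python3 - <<'E'
from h import *
for n in('scene','side'): d=snap(n,n+'1'); print(n,-np.array(d['R']).T@d['t'])
s=get_state(); print(s['t'],s['eef_pos'],s['ee_rot'],s['width'])
E
```

```text
scene [ 1.41802447 -0.20584704  0.76948586]
side [0.12592614 0.93613176 1.05999227]
0.1 [ 6.74441845e-01 -9.77285896e-06  2.14016225e-01] [-5.43745153e-04  7.07100614e-01  7.07112469e-01 -6.18552974e-04] 0.08555305480683252
```

View pics/scene1.png

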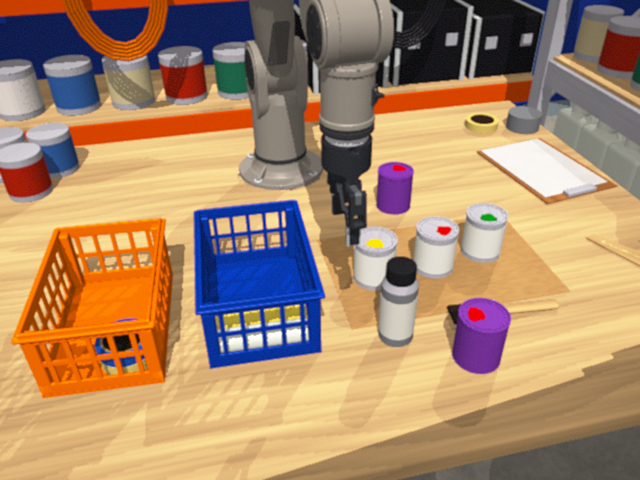

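View pics/side1.png

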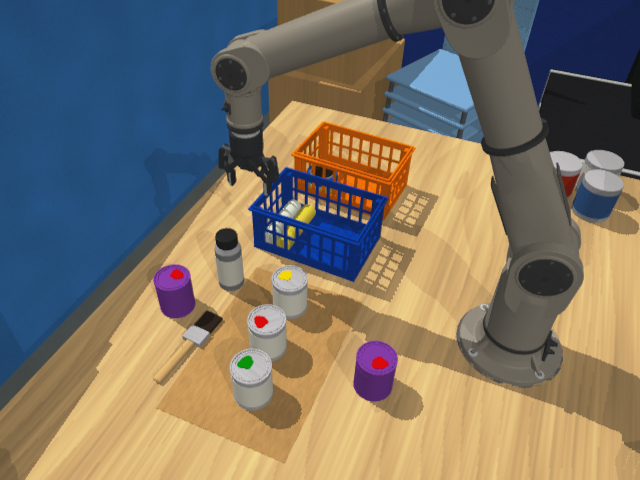

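The scene view shows these candidates for the green tin:
- white tin with a green dab at (488,217)
- white tin with a red dab at (443,231)
- white tin with a yellow dab at (375,243)
- purple decoys with red dabs at (399,168) and (476,315)
- a green tin on the back shelf at (235,70)

I choose (488,217), which is (245,362) in the side view. The orange crate is the outer one, at about (100,300) in the scene view, and the blue crate is at (258,280).

Run:
```python
from h import *
ds={n:pickle.load(open(n+'1.pkl','rb')) for n in('scene','side')}
box={'scene':(330,150,530,350),'side':(140,255,420,400)}
for n,d in ds.items():
    im=d['image'];h=cv2.cvtColor(im,cv2.COLOR_BGR2HSV)
    for c,(a,b) in dict(green=(45,80),yellow=(22,34),red=(0,6)).items():
        m=cv2.inRange(h,(a,170,90),(b,255,255)); x0,y0,x1,y1=box[n]
        k=np.zeros_like(m);k[y0:y1,x0:x1]=m[y0:y1,x0:x1]
        N,_,st,ce=cv2.connectedComponentsWithStats(k)
        for i in range(1,N):
            if st[i,4]>40: print(n,c,st[i,4],ce[i].round(1),ray(d,*ce[i],.1).round(4))
    # crates: depth points near rim height
    K=np.array(d['intrinsics']);z=d['z_map'];v,u=np.nonzero(z>0)
    P=(np.linalg.inv(K)@np.stack([u,v,np.ones_like(u)])*z[v,u]-np.array(d['t'])[:,None])
    P=(np.array(d['R']).T@(np.linalg.inv(K)@np.stack([u,v,np.ones_like(u)])*z[v,u]-np.array(d['t'])[:,None])).T
    H=h[v,u]
    for c,(a,b) in dict(orange=(5,20),blue=(108,125)).items():
        s=(H[:,0]>=a)&(H[:,0]<=b)&(H[:,1]>180)&(abs(P[:,2]-.143)<.006)&(P[:,0]>.3)&(P[:,0]<1.1)&(P[:,1]<.1)&(P[:,1]>-.7)
        r=cv2.minAreaRect(P[s,:2].astype(np.float32)); print(n,c,s.sum(),r, cv2.boxPoints(r).round(3).tolist())
d=ds['scene'];a=cv2.resize(d['image'][190:290,340:540],(800,400),interpolation=cv2.INTER_CUBIC);cv2.imwrite('pics/crop.png',a)
```

```text
scene green 59 [487.9 217.2] [0.503 0.36  0.1  ]
scene yellow 94 [374.6 243.1] [0.5346 0.1006 0.1   ]
scene red 78 [443.6 230. ] [0.5249 0.2509 0.1   ]
scene red 119 [475.4 314.1] [0.7725 0.204  0.1   ]
scene orange 3503 ((0.5544905662536621, -0.41585904359817505), (0.2144172191619873, 0.31247007846832275), 86.07107543945312) [[0.39100000262260437, -0.5120000243186951], [0.703000009059906, -0.5339999794960022], [0.7179999947547913, -0.3199999928474426], [0.4059999883174896, -0.2980000078678131]]
scene blue 2584 ((0.5533262491226196, -0.1420406997203827), (0.209031879901886, 0.31059736013412476), 87.52600860595703) [[0.39399999380111694, -0.23999999463558197], [0.7039999961853027, -0.2529999911785126], [0.7129999995231628, -0.04399999976158142], [0.40299999713897705, -0.03099999949336052]]
side green 140 [245.2 362.3] [0.5029 0.3595 0.1   ]
side yellow 90 [285.3 275.1] [0.5337 0.0998 0.1   ]
side red 76 [176.5 274.2] [0.7713 0.2034 0.1   ]
side red 110 [260.1 321.2] [0.5242 0.2504 0.1   ]
side red 119 [379.1 362.9] [0.2499 0.2489 0.1   ]
side orange 1132 ((0.5509632229804993, -0.41327857971191406), (0.21972595155239105, 0.3162674903869629), 86.53755950927734) [[0.38600000739097595, -0.5130000114440918], [0.7020000219345093, -0.5320000052452087], [0.7149999737739563, -0.31299999356269836], [0.4000000059604645, -0.2939999997615814]]
side blue 1267 ((0.5466564297676086, -0.13837409019470215), (0.2160865068435669, 0.3113076686859131), 87.06716918945312) [[0.38600000739097595, -0.23800000548362732], [0.6970000267028809, -0.2540000081062317], [0.7080000042915344, -0.03799999877810478], [0.3970000147819519, -0.023000000044703484]]
```

View pics/crop.png

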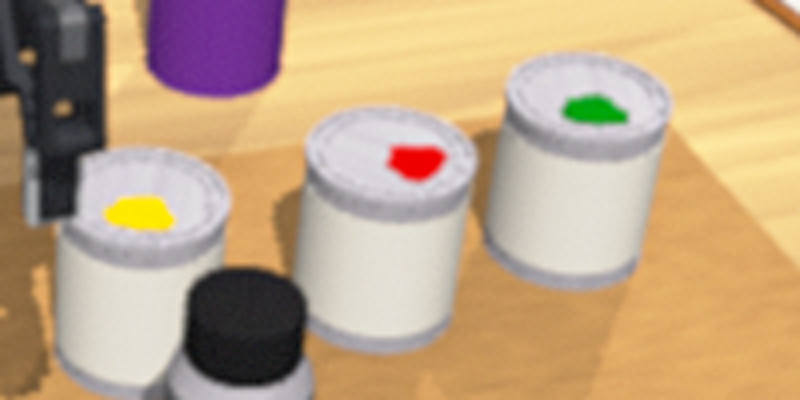

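The crop confirms the white tin with the green dab, the end tin at the left. Its dab is at (0.503, 0.360, 0.100), and the two views agree within 1 mm. The orange mouth is at about (0.553, -0.415, 0.145). I'll raise the hand, shut the gripper and travel high.

```bash
python3 -m inch '[{"offset":[0,0,-0.02],"rot":[0,0,0]},{"offset":[0,0,-0.045],"rot":[0,0,0]},{"offset":[0,0,-0.07],"rot":[0,0,0]},{"offset":[0,0,-0.095],"rot":[0,0,0]},{"offset":[0,0,-0.12],"rot":[0,0,0]},{"offset":[0,0,-0.145],"rot":[0,0,0]},{"offset":[0,0,-0.16],"rot":[0,0,0]},{"offset":[0,0,-0.17],"rot":[0,0,0]}]' 255 20
python3 -m inch '[{"offset":[0.02,-0.01,0],"rot":[0,0,0]},{"offset":[0.04,-0.02,0],"rot":[0,0,0]},{"offset":[0.065,-0.03,0],"rot":[0,0,0]},{"offset":[0.09,-0.043,0],"rot":[0,0,0]},{"offset":[0.115,-0.055,0],"rot":[0,0,0]},{"offset":[0.14,-0.067,0],"rot":[0,0,0]},{"offset":[0.16,-0.078,0],"rot":[0,0,0]},{"offset":[0.18,-0.086,0],"rot":[0,0,0]}]'
python3 - <<'E'
from h import *
s=get_state();print(s['t'],s['eef_pos'],s['ee_rot'],s['width'],s['joints'])
E
```

```text
t: 0.9
eef_pos: [0.6749, -0.0, 0.3851]
ee_rot: [-0.0, 0.707, 0.707, -0.0]
wrist_force: [-0.2, 0.0, -0.1]
width: 0.0005
t: 1.7
eef_pos: [0.5878, 0.1809, 0.3844]
ee_rot: [-0.001, 0.707, 0.707, -0.001]
wrist_force: [0.7, -0.0, -0.1]
width: 0.0004
1.7 [0.58776039 0.18093378 0.38437044] [-5.78882737e-04  7.06882239e-01  7.07330321e-01 -9.91145050e-04] 0.00042965246761120864 [-0.36009386  0.27660717 -0.05184718  1.46479868  0.0140007   1.40282509
 -0.41171239]
```

```bash
python3 -m inch '[{"offset":[0.02,-0.01,0],"rot":[0,0,0]},{"offset":[0.04,-0.02,0],"rot":[0,0,0]},{"offset":[0.065,-0.03,0],"rot":[0,0,0]},{"offset":[0.09,-0.043,0],"rot":[0,0,0]},{"offset":[0.115,-0.055,0],"rot":[0,0,0]},{"offset":[0.14,-0.067,0],"rot":[0,0,0]},{"offset":[0.165,-0.078,0],"rot":[0,0,0]},{"offset":[0.179,-0.085,0],"rot":[0,0,0]}]'
python3 -m inch '[{"offset":[0,0,0.02],"rot":[0,0,0]},{"offset":[0,0,0.045],"rot":[0,0,0]},{"offset":[0,0,0.07],"rot":[0,0,0]},{"offset":[0,0,0.095],"rot":[0,0,0]},{"offset":[0,0,0.12],"rot":[0,0,0]},{"offset":[0,0,0.145],"rot":[0,0,0]},{"offset":[0,0,0.16],"rot":[0,0,0]},{"offset":[0,0,0.175],"rot":[0,0,0]}]'
python3 - <<'E'
from h import *
s=get_state();p=np.array(s['eef_pos']);print(s['t'],p,s['ee_rot'])
out=[]
for n in('scene','side'):
    d=snap(n,n+'2');q=p-[0,0,.017];c=np.array(d['intrinsics'])@(np.array(d['R'])@q+d['t']);u,v=(c[:2]/c[2]).astype(int)
    print(n,u,v,c[:2]/c[2]); a=d['image'][v-50:v+50,u-50:u+50]; out.append(cv2.resize(a,(400,400),interpolation=cv2.INTER_CUBIC))
cv2.imwrite('pics/tip.png',np.hstack(out))
E
```

```text
t: 2.5
eef_pos: [0.5008, 0.3621, 0.3835]
ee_rot: [-0.001, 0.706, 0.708, -0.002]
wrist_force: [-0.0, -0.6, -0.8]
width: 0.0004
t: 3.3
eef_pos: [0.5003, 0.3615, 0.2075]
ee_rot: [-0.001, 0.706, 0.708, -0.002]
wrist_force: [0.1, 1.0, 0.0]
width: -0.0001
3.3 [0.50026056 0.36148381 0.20749271] [-0.00106865  0.70598558  0.70822242 -0.00205607]
scene 494 178 [494.97336162 178.8481829 ]
side 242 336 [242.95074475 336.03284662]
```

View pics/tip.png

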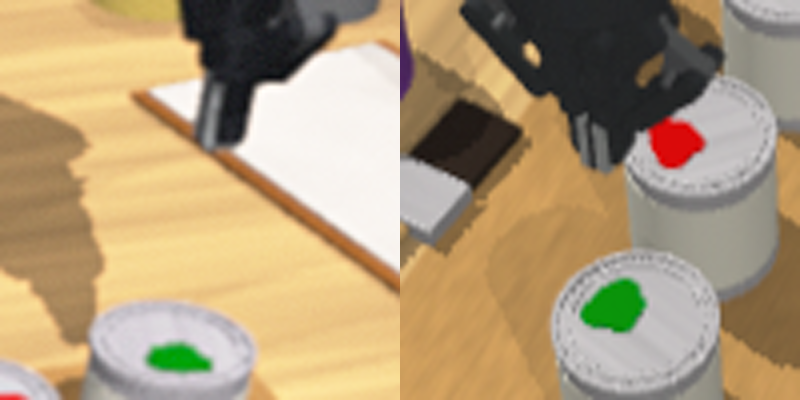

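The tips look about 25 mm higher than the tool data predict, so I'll triangulate and repeat the pictures now that the arm has settled.

Run:
```python
from h import *
from scipy.optimize import least_squares
def tri(ds,px):
    f=lambda X:np.concatenate([(lambda c:c[:2]/c[2]-p)(np.array(d['intrinsics'])@(np.array(d['R'])@X+d['t'])) for d,p in zip(ds,px)])
    r=least_squares(f,[.5,.36,.2]);return r.x,abs(r.fun).max()
old=[pickle.load(open(n+'2.pkl','rb')) for n in('scene','side')]
print(tri(old,[(499.5,166),(242,328)]))
s=get_state();p=np.array(s['eef_pos']);print(s['t'],p,s['ee_rot'],s['width'])
out=[]
for n in('scene','side'):
    d=snap(n,n+'3');q=p-[0,0,.017];c=np.array(d['intrinsics'])@(np.array(d['R'])@q+d['t']);u,v=(c[:2]/c[2]).astype(int)
    print(n,u,v); a=d['image'][v-50:v+50,u-50:u+50]; a=cv2.resize(a,(400,400),interpolation=cv2.INTER_CUBIC);cv2.circle(a,(200,200),3,(255,0,255),-1);out.append(a)
cv2.imwrite('pics/tip3.png',np.hstack(out)); s=get_state();print(s['t'],s['eef_pos'])
```

```text
(array([0.4992396 , 0.36541994, 0.21927483]), np.float64(0.5837070885838216))
3.4 [0.49939534 0.3609859  0.20649453] [-0.00125798  0.70588602  0.7083158  -0.0034742 ] 8.344551684470057e-05
scene 494 179
side 243 336
3.5 [0.50043605 0.36213833 0.20900034]
```

View pics/tip3.png

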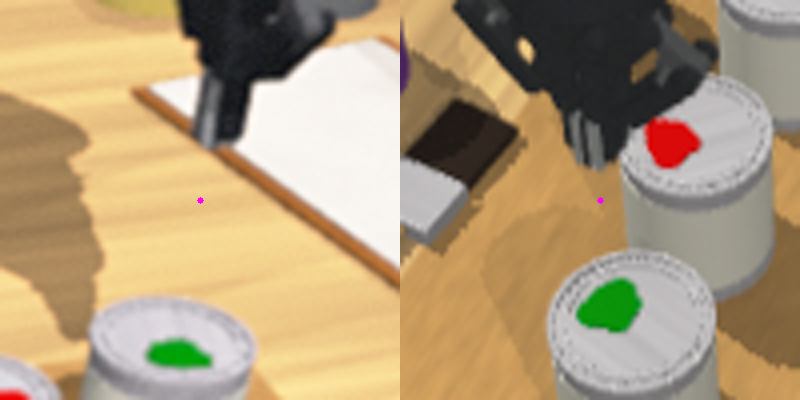

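```bash
cat >> h.py <<'E'
def cloud(d):
    z=d['z_map'];v,u=np.nonzero(z>0);K=np.array(d['intrinsics'])
    return (np.array(d['R']).T@(np.linalg.inv(K)@np.stack([u,v,np.ones_like(u)])*z[v,u]-np.array(d['t'])[:,None])).T,u,v
def tip(d,p,zmin,r=.07):
    P,u,v=cloud(d);s=(np.hypot(P[:,0]-p[0],P[:,1]-p[1])<r)&(P[:,2]>zmin)&(P[:,2]<p[2]+.2)
    o=np.argsort(P[s,2])[:12];print(np.c_[P[s][o],u[s][o],v[s][o]].round(3)[::3])
E
python3 - <<'E'
from h import *
L=lambda f:pickle.load(open(f+'.pkl','rb'))
for f in('scene3','side3'): print(f);tip(L(f),[.5,.361,.208],.125)
for f in('scene1','side1'): print(f);tip(L(f),[.674,0,.214],.16,.05+.03)
E
```

```text
scene3
[[5.05e-01 3.59e-01 2.25e-01 4.98e+02 1.65e+02]
 [5.04e-01 3.53e-01 2.25e-01 4.95e+02 1.65e+02]
 [5.06e-01 3.54e-01 2.26e-01 4.96e+02 1.65e+02]
 [5.05e-01 3.59e-01 2.27e-01 4.98e+02 1.64e+02]]
side3
[[4.95e-01 3.66e-01 2.26e-01 2.43e+02 3.27e+02]
 [4.93e-01 3.69e-01 2.28e-01 2.43e+02 3.28e+02]
 [4.97e-01 3.70e-01 2.30e-01 2.41e+02 3.27e+02]
 [5.01e-01 3.71e-01 2.32e-01 2.39e+02 3.26e+02]]
scene1
[[7.08e-01 7.20e-02 1.60e-01 3.91e+02 2.75e+02]
 [6.92e-01 6.90e-02 1.61e-01 3.86e+02 2.69e+02]
 [6.91e-01 6.90e-02 1.63e-01 3.86e+02 2.68e+02]
 [6.98e-01 6.80e-02 1.64e-01 3.87e+02 2.70e+02]]
side1
[[6.71e-01 7.90e-02 1.60e-01 2.37e+02 2.35e+02]
 [6.96e-01 7.40e-02 1.64e-01 2.29e+02 2.30e+02]
 [6.83e-01 7.70e-02 1.65e-01 2.33e+02 2.32e+02]
 [6.76e-01 7.50e-02 1.65e-01 2.36e+02 2.32e+02]]
```

Run:
```python
from h import *
L=lambda f:pickle.load(open(f+'.pkl','rb'))
for f in('scene1','side1'):
    print(f);tip(L(f),[.674,0,.214],.17,.06)
    d=L(f);P,u,v=cloud(d)
    for nm,q,r,lo in(('lid',(.503,.36),.03,.05),('bench',(.5,.47),.02,-.1)):
        s=(np.hypot(P[:,0]-q[0],P[:,1]-q[1])<r)&(P[:,2]>lo)&(P[:,2]<.16);print(nm,np.median(P[s,2]))
d=snap('wrist','w3');print(-np.array(d['R']).T@d['t'],np.array(d['R']).round(3).tolist())
P,u,v=cloud(d);s=(np.hypot(P[:,0]-.503,P[:,1]-.36)<.025)&(P[:,2]<.18);print('lid wrist',np.median(P[s,2]))
m=cv2.inRange(cv2.cvtColor(d['image'],cv2.COLOR_BGR2HSV),(45,170,90),(80,255,255));M=cv2.moments(m,True)
c=(M['m10']/M['m00'],M['m01']/M['m00']);print(c,ray(d,*c,.1),get_state()['eef_pos'],get_state()['joints'])
```

```text
scene1
[[ 7.22e-01  4.00e-03  2.44e-01  3.55e+02  2.45e+02]
 [ 7.23e-01  0.00e+00  2.45e-01  3.53e+02  2.45e+02]
 [ 7.23e-01 -3.00e-03  2.46e-01  3.51e+02  2.45e+02]
 [ 6.30e-01  2.00e-03  2.46e-01  3.39e+02  2.13e+02]]
lid 0.0986156896764511
bench 0.0027651341394137278
side1
[[ 7.19e-01  4.00e-03  2.45e-01  2.32e+02  1.85e+02]
 [ 7.17e-01 -7.00e-03  2.47e-01  2.35e+02  1.82e+02]
 [ 6.26e-01  2.00e-03  2.48e-01  2.67e+02  1.93e+02]
 [ 7.18e-01  1.10e-02  2.49e-01  2.31e+02  1.85e+02]]
lid 0.09971624571030807
bench 0.001720358293243318
[0.49927567 0.42949236 0.36873243] [[1.0, 0.003, -0.004], [0.004, -0.965, 0.264], [-0.002, -0.264, -0.965]]
lid wrist 0.0995463378098313Traceback (most recent call last):
  File "<stdin>", line 11, in <module>
ZeroDivisionError: float division by zero
```

View pics/w3.png

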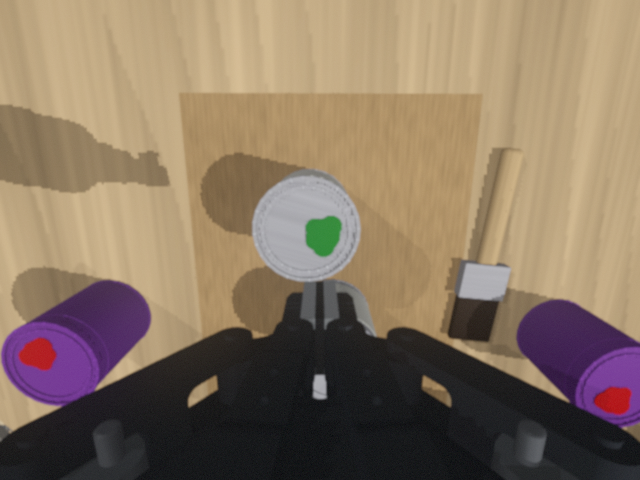

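Three cameras agree on the lid height of 0.0995. They put the shut tips at z≈0.220, which is 14 mm above the reported TCP rather than 17 mm below it. At the start the open tips sat 29 mm above, so it's a constant disagreement of about 31 mm, while xy agrees. I'll come down part way, staying safe under both readings, and look again.

```bash
python3 -m inch '[{"offset":[0,0.001,0.015],"rot":[0,0,0]},{"offset":[-0.001,0.002,0.03],"rot":[0,0,0]},{"offset":[-0.002,0.002,0.045],"rot":[0,0,0]},{"offset":[-0.002,0.0025,0.055],"rot":[0,0,0]},{"offset":[-0.002,0.0025,0.06],"rot":[0,0,0]},{"offset":[-0.002,0.0025,0.06],"rot":[0,0,0]}]'
python3 - <<'E'
from h import *
p=get_state()['eef_pos'];print(p)
out=[]
for n in('scene','side'):
    d=snap(n,n+'4');tip(d,p,.125)
    q=np.array([p[0],p[1],.14]);c=np.array(d['intrinsics'])@(np.array(d['R'])@q+d['t']);u,v=(c[:2]/c[2]).astype(int);print(u,v)
    out.append(cv2.resize(d['image'][v-40:v+40,u-40:u+40],(400,400),interpolation=cv2.INTER_CUBIC))
cv2.imwrite('pics/tip4.png',np.hstack(out))
E
```

```text
t: 4.15
eef_pos: [0.5026, 0.3601, 0.1484]
ee_rot: [-0.001, 0.706, 0.708, -0.002]
wrist_force: [-0.3, -0.6, 0.2]
width: 0.0002
[0.5025648  0.36010761 0.14841939]
[[5.04e-01 3.62e-01 1.64e-01 4.94e+02 1.91e+02]
 [5.09e-01 3.55e-01 1.68e-01 4.92e+02 1.91e+02]
 [5.09e-01 3.68e-01 1.68e-01 4.98e+02 1.90e+02]
 [5.07e-01 3.55e-01 1.69e-01 4.92e+02 1.90e+02]]
490 200
[[4.98e-01 3.65e-01 1.65e-01 2.44e+02 3.46e+02]
 [5.00e-01 3.68e-01 1.70e-01 2.42e+02 3.45e+02]
 [5.01e-01 3.71e-01 1.73e-01 2.41e+02 3.45e+02]
 [4.96e-01 3.64e-01 1.74e-01 2.45e+02 3.43e+02]]
243 350
```

View pics/tip4.png

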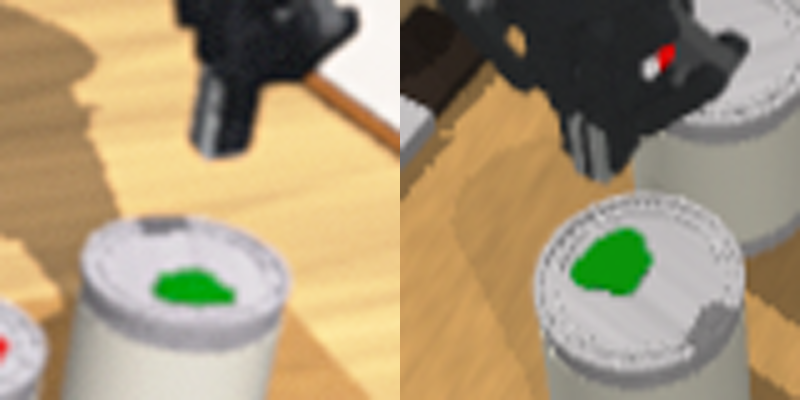

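The tips are about 6 cm above the lid in both views. I'll come down 43 mm more, aiming for a gap of 1.5–2 cm.

```bash
python3 -m inch '[{"offset":[0,0,0.01],"rot":[0,0,0]},{"offset":[0,0,0.02],"rot":[0,0,0]},{"offset":[0,0,0.03],"rot":[0,0,0]},{"offset":[0,0,0.037],"rot":[0,0,0]},{"offset":[0,0,0.041],"rot":[0,0,0]},{"offset":[0,0,0.043],"rot":[0,0,0]},{"offset":[0,0,0.043],"rot":[0,0,0]}]'
python3 - <<'E'
from h import *
p=get_state()['eef_pos'];print(p)
out=[]
for n in('scene','side'):
    d=snap(n,n+'5');tip(d,p,.108,.03)
    q=np.array([p[0],p[1],.11]);c=np.array(d['intrinsics'])@(np.array(d['R'])@q+d['t']);u,v=(c[:2]/c[2]).astype(int);print(u,v)
    out.append(cv2.resize(d['image'][v-40:v+40,u-40:u+40],(400,400),interpolation=cv2.INTER_CUBIC))
cv2.imwrite('pics/tip5.png',np.hstack(out))
E
```

```text
t: 4.95
eef_pos: [0.5031, 0.3607, 0.1066]
ee_rot: [-0.001, 0.706, 0.708, -0.001]
wrist_force: [0.2, -0.1, 0.5]
width: 0.0002
[0.50309018 0.3607171  0.1066144 ]
[[5.07e-01 3.57e-01 1.23e-01 4.89e+02 2.09e+02]
 [5.09e-01 3.57e-01 1.25e-01 4.90e+02 2.09e+02]
 [5.07e-01 3.58e-01 1.26e-01 4.90e+02 2.08e+02]
 [5.12e-01 3.62e-01 1.28e-01 4.93e+02 2.08e+02]]
488 213
[[4.96e-01 3.65e-01 1.25e-01 2.46e+02 3.58e+02]
 [5.05e-01 3.69e-01 1.29e-01 2.41e+02 3.57e+02]
 [5.01e-01 3.68e-01 1.30e-01 2.43e+02 3.57e+02]
 [5.05e-01 3.68e-01 1.31e-01 2.41e+02 3.56e+02]]
244 359
```

View pics/tip5.png

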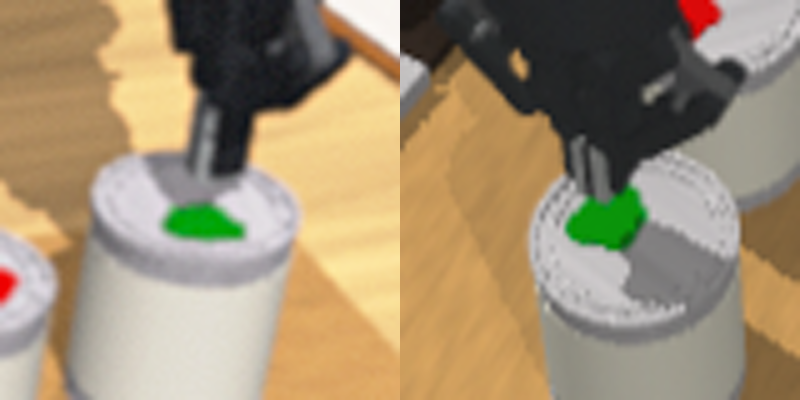

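The tips are about 2 cm above the dab, in line with it in both views. I'll go 5 mm closer and hold for over 2 s. Camera calls keep the last target exactly, so the hold won't pick up re-targeting noise.

```bash
python3 -m inch '[{"offset":[0,0,0.003],"rot":[0,0,0]},{"offset":[0,0,0.005],"rot":[0,0,0]},{"offset":[0,0,0.005],"rot":[0,0,0]},{"offset":[0,0,0.005],"rot":[0,0,0]}]'
python3 - <<'E'
from h import *
S=[]
for i in range(52): get_image('side');s=get_state();S.append([s['t'],*s['eef_pos'],np.abs(s['qvel']).max()])
S=np.array(S);print(S[0],S[-1],S[:,1:4].mean(0),S[:,1:4].std(0),S[:,4].max())
for n in('scene','side'): tip(snap(n,n+'6'),S[:,1:4].mean(0),.106,.03)
E
```

```text
t: 5.45
eef_pos: [0.5033, 0.3609, 0.1021]
ee_rot: [-0.001, 0.706, 0.708, -0.0]
wrist_force: [-0.6, 0.3, -0.2]
width: 0.0
[5.50000000e+00 5.03317996e-01 3.60908488e-01 1.02116951e-01
 1.93913664e-03] [8.05000000e+00 5.03313995e-01 3.60921899e-01 1.02130645e-01
 2.16234416e-03] [0.50332433 0.36091981 0.10212755] [1.75796651e-05 1.99904757e-05 2.59331060e-05] 0.0034339954282209474
[[5.07e-01 3.69e-01 1.19e-01 4.94e+02 2.10e+02]
 [5.07e-01 3.52e-01 1.21e-01 4.87e+02 2.10e+02]
 [5.10e-01 3.58e-01 1.23e-01 4.90e+02 2.10e+02]
 [5.11e-01 3.68e-01 1.24e-01 4.95e+02 2.09e+02]]
[[4.98e-01 3.63e-01 1.19e-01 2.46e+02 3.59e+02]
 [5.11e-01 3.68e-01 1.22e-01 2.39e+02 3.58e+02]
 [4.97e-01 3.67e-01 1.25e-01 2.45e+02 3.59e+02]
 [5.14e-01 3.65e-01 1.26e-01 2.38e+02 3.55e+02]]
```

Held for 2.6 s without moving, about 1.5 cm above the dab. Next I'll go straight up and travel high over to the orange crate.

```bash
python3 -m inch '[{"offset":[0,0,-0.015],"rot":[0,0,0]},{"offset":[0,0,-0.05],"rot":[0,0,0]},{"offset":[0,0,-0.09],"rot":[0,0,0]},{"offset":[0,0,-0.13],"rot":[0,0,0]},{"offset":[0,0,-0.17],"rot":[0,0,0]},{"offset":[0,0,-0.21],"rot":[0,0,0]},{"offset":[0,0,-0.25],"rot":[0,0,0]},{"offset":[0,0,-0.28],"rot":[0,0,0]}]' | head -2
python3 -m inch '[{"offset":[-0.02,0.001,0],"rot":[0,0,0]},{"offset":[-0.045,0.003,0],"rot":[0,0,0]},{"offset":[-0.07,0.005,0],"rot":[0,0,0]},{"offset":[-0.095,0.007,0],"rot":[0,0,0]},{"offset":[-0.12,0.008,0],"rot":[0,0,0]},{"offset":[-0.145,0.01,0],"rot":[0,0,0]},{"offset":[-0.17,0.012,0],"rot":[0,0,0]},{"offset":[-0.195,0.013,0],"rot":[0,0,0]}]' | head -2
python3 -m inch '[{"offset":[-0.025,0.001,0],"rot":[0,0,0]},{"offset":[-0.05,0.003,0],"rot":[0,0,0]},{"offset":[-0.075,0.005,0],"rot":[0,0,0]},{"offset":[-0.1,0.007,0],"rot":[0,0,0]},{"offset":[-0.125,0.008,0],"rot":[0,0,0]},{"offset":[-0.15,0.01,0],"rot":[0,0,0]},{"offset":[-0.175,0.012,0],"rot":[0,0,0]},{"offset":[-0.2,0.013,0],"rot":[0,0,0]}]' | head -2
python3 -m inch '[{"offset":[-0.025,0.001,0],"rot":[0,0,0]},{"offset":[-0.05,0.003,0],"rot":[0,0,0]},{"offset":[-0.075,0.005,0],"rot":[0,0,0]},{"offset":[-0.1,0.007,0],"rot":[0,0,0]},{"offset":[-0.125,0.008,0],"rot":[0,0,0]},{"offset":[-0.15,0.01,0],"rot":[0,0,0]},{"offset":[-0.175,0.012,0],"rot":[0,0,0]},{"offset":[-0.2,0.013,0],"rot":[0,0,0]}]'
python3 - <<'E'
from h import *
s=get_state();print(s['eef_pos'],s['ee_rot'],s['joints'])
E
```

```text
t: 8.95
eef_pos: [0.504, 0.3608, 0.3867]
t: 9.75
eef_pos: [0.5172, 0.1638, 0.3861]
t: 10.55
eef_pos: [0.5299, -0.0379, 0.3856]
t: 11.35
eef_pos: [0.5424, -0.2391, 0.385]
ee_rot: [-0.001, 0.706, 0.708, 0.002]
wrist_force: [0.2, -0.1, 0.8]
width: 0.0001
[ 0.54239481 -0.23912987  0.38500348] [-0.00125948  0.70638464  0.70782523  0.00161471] [ 0.11196967  0.2311334   0.2507632   1.53393302 -0.0619285   1.38481387
  0.36988894]
```

```bash
python3 -m inch '[{"offset":[-0.025,0.001,0],"rot":[0,0,0]},{"offset":[-0.05,0.003,0],"rot":[0,0,0]},{"offset":[-0.075,0.005,0],"rot":[0,0,0]},{"offset":[-0.1,0.007,0],"rot":[0,0,0]},{"offset":[-0.125,0.008,0],"rot":[0,0,0]},{"offset":[-0.15,0.009,0],"rot":[0,0,0]},{"offset":[-0.17,0.0105,0],"rot":[0,0,0]},{"offset":[-0.176,0.0105,0],"rot":[0,0,0]}]' | head -2
python3 -m inch '[{"offset":[0,0,0.02],"rot":[0,0,0]},{"offset":[0,0,0.05],"rot":[0,0,0]},{"offset":[0,0,0.08],"rot":[0,0,0]},{"offset":[0,0,0.11],"rot":[0,0,0]},{"offset":[0,0,0.14],"rot":[0,0,0]},{"offset":[0,0,0.165],"rot":[0,0,0]},{"offset":[0,0,0.185],"rot":[0,0,0]},{"offset":[0,0,0.19],"rot":[0,0,0]}]'
python3 - <<'E'
from h import *
for i in range(2): get_image('side')
p=np.array(get_state()['eef_pos']);print(p)
out=[]
for n in('scene','side'):
    d=snap(n,n+'7');tip(d,p,.165,.04)
    c=np.array(d['intrinsics'])@(np.array(d['R'])@[.553,-.415,.145]+d['t']);u,v=(c[:2]/c[2]).astype(int);print(u,v)
    a=d['image'][v-90:v+90,max(u-90,0):max(u-90,0)+180].copy();out.append(cv2.resize(a,(400,400),interpolation=cv2.INTER_CUBIC))
cv2.imwrite('pics/tip7.png',np.hstack(out))
E
```

```text
t: 12.15
eef_pos: [0.5514, -0.4177, 0.384]
t: 12.95
eef_pos: [0.5498, -0.415, 0.1915]
ee_rot: [-0.004, 0.707, 0.707, 0.001]
wrist_force: [-0.0, 0.9, 0.1]
width: 0.0
[ 0.55086641 -0.41621853  0.19369634]
[[ 5.56e-01 -4.15e-01  2.11e-01  8.80e+01  2.40e+02]
 [ 5.57e-01 -4.16e-01  2.12e-01  8.70e+01  2.40e+02]
 [ 5.56e-01 -4.27e-01  2.13e-01  8.00e+01  2.40e+02]
 [ 5.55e-01 -4.18e-01  2.13e-01  8.60e+01  2.39e+02]]
97 269
[[ 5.53e-01 -4.11e-01  2.15e-01  3.54e+02  1.29e+02]
 [ 5.48e-01 -4.12e-01  2.16e-01  3.56e+02  1.29e+02]
 [ 5.56e-01 -4.08e-01  2.20e-01  3.53e+02  1.28e+02]
 [ 5.52e-01 -4.07e-01  2.21e-01  3.54e+02  1.28e+02]]
352 148
```

View pics/tip7.png

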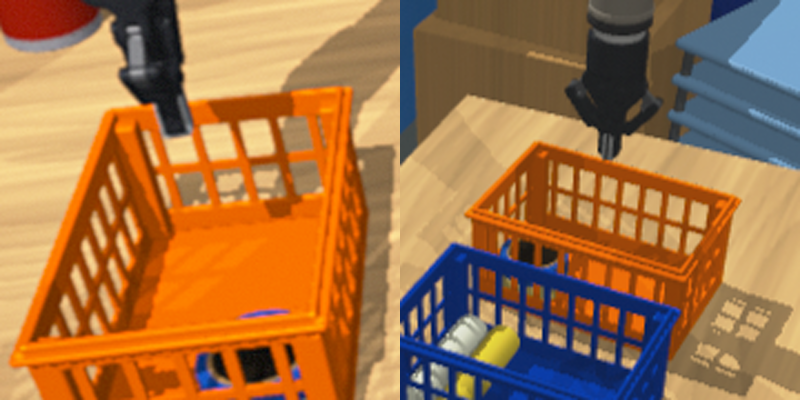

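The tips are over the middle of the orange crate, about 6.4 cm above the rim. I'll come down 47 mm and hold.

```bash
python3 -m inch '[{"offset":[0,0.001,0.012],"rot":[0,0,0]},{"offset":[0,0.002,0.024],"rot":[0,0,0]},{"offset":[0.001,0.002,0.036],"rot":[0,0,0]},{"offset":[0.001,0.002,0.043],"rot":[0,0,0]},{"offset":[0.001,0.002,0.046],"rot":[0,0,0]},{"offset":[0.001,0.002,0.047],"rot":[0,0,0]},{"offset":[0.001,0.002,0.047],"rot":[0,0,0]},{"offset":[0.001,0.002,0.047],"rot":[0,0,0]}]'
python3 - <<'E'
from h import *
S=[]
for n in('scene','side'):
    d=snap(n,n+'8');tip(d,[.553,-.415,.147],.148,.03)
for i in range(52): get_image('side');s=get_state();S.append([s['t'],*s['eef_pos']])
S=np.array(S);print(S[0],S[-1],S[:,1:].std(0))
E
```

```text
t: 13.95
eef_pos: [0.554, -0.4164, 0.149]
ee_rot: [-0.0, 0.708, 0.707, 0.001]
wrist_force: [0.7, -0.5, -0.3]
width: 0.0
[[ 5.58e-01 -4.14e-01  1.66e-01  9.50e+01  2.62e+02]
 [ 5.61e-01 -4.12e-01  1.68e-01  9.60e+01  2.62e+02]
 [ 5.59e-01 -4.13e-01  1.68e-01  9.50e+01  2.61e+02]
 [ 5.61e-01 -4.21e-01  1.69e-01  9.00e+01  2.62e+02]]
[[ 5.53e-01 -4.11e-01  1.68e-01  3.53e+02  1.43e+02]
 [ 5.56e-01 -4.11e-01  1.71e-01  3.52e+02  1.42e+02]
 [ 5.58e-01 -4.07e-01  1.72e-01  3.51e+02  1.42e+02]
 [ 5.56e-01 -4.10e-01  1.75e-01  3.52e+02  1.41e+02]]
[14.1         0.55397625 -0.41629735  0.1489219 ] [16.65        0.55376097 -0.41613613  0.14847345] [4.18582065e-05 3.75016559e-05 9.38995649e-05]
```

Held for over 2.5 s about 2 cm above the mouth. Now I'll draw straight up.

```bash
python3 -m inch '[{"offset":[0,0,-0.015],"rot":[0,0,0]},{"offset":[0,0,-0.05],"rot":[0,0,0]},{"offset":[0,0,-0.09],"rot":[0,0,0]},{"offset":[0,0,-0.13],"rot":[0,0,0]},{"offset":[0,0,-0.17],"rot":[0,0,0]},{"offset":[0,0,-0.21],"rot":[0,0,0]},{"offset":[0,0,-0.25],"rot":[0,0,0]},{"offset":[0,0,-0.27],"rot":[0,0,0]}]'
python3 - <<'E'
from h import *
import time
for i in range(10): get_image('side')
for n in('scene','side'):
    d=snap(n,n+'9');tip(d,[.553,-.415,.42],.25,.05)
    o=pickle.load(open(n+'1.pkl','rb'))['image'];h=[cv2.cvtColor(x,cv2.COLOR_BGR2HSV) for x in(o,d['image'])]
    for c,(a,b) in dict(green=(45,80),yellow=(22,34),red=(0,6)).items():
        r=[]
        for x in h:
            m=cv2.inRange(x,(a,170,90),(b,255,255));k=m[200:380,360:520] if n=='scene' else m[255:400,140:420];N,_,st,ce=cv2.connectedComponentsWithStats(k);r.append(sorted(ce[i].round(1).tolist() for i in range(1,N) if st[i,4]>40))
        print(n,c,r)
s=get_state();print(s['t'],s['eef_pos'],s['wrist_force'],np.abs(s['qvel']).max())
cv2.imwrite('pics/final.png',d['image'])
E
```

```text
t: 17.45
eef_pos: [0.5538, -0.4176, 0.4245]
ee_rot: [0.003, 0.708, 0.706, 0.002]
wrist_force: [-0.0, -0.5, 0.6]
width: 0.0002
[[  0.557  -0.425   0.435  43.    116.   ]
 [  0.559  -0.412   0.435  52.    115.   ]
 [  0.561  -0.413   0.436  51.    115.   ]
 [  0.556  -0.417   0.437  48.    114.   ]]
scene green [[[127.9, 17.2]], [[127.9, 17.2]]]
scene yellow [[[14.6, 43.1]], [[14.6, 43.1]]]
scene red [[[83.6, 30.0], [115.4, 114.1]], [[83.8, 30.0], [115.5, 114.1]]]
[[  0.548  -0.412   0.437 362.     55.   ]
 [  0.546  -0.415   0.439 363.     54.   ]
 [  0.558  -0.408   0.44  358.     54.   ]
 [  0.553  -0.411   0.442 360.     53.   ]]
side green [[[105.2, 107.3]], [[105.2, 107.3]]]
side yellow [[[145.3, 20.1]], [[145.3, 20.0]]]
side red [[[36.5, 19.2], [120.1, 66.2], [239.1, 107.9]], [[36.5, 19.2], [120.1, 66.2], [239.0, 107.9]]]
18.05 [ 0.55342514 -0.41678071  0.4178372 ] [0.50729856 0.40803669 0.02320676] 0.005418927610494994
```

View pics/scene9.png

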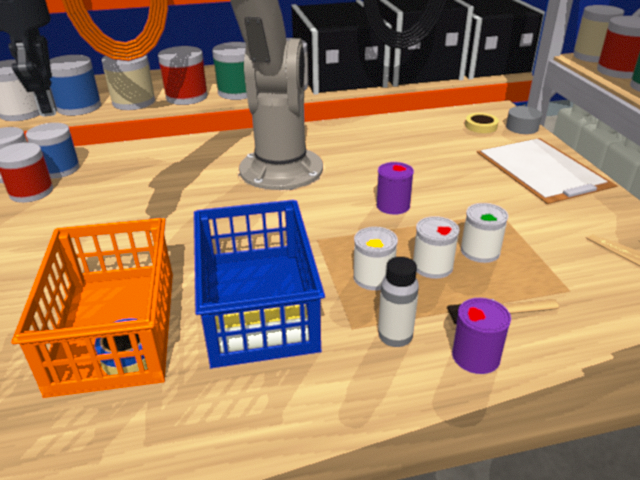

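The picture shows everything standing as before, with the tin dabs at unchanged pixels. The hand is about 28 cm above the crate rim. Handing in.

```bash
python3 -c "
from rig import close_job
print(close_job())"
```

```text
the job is handed in; nothing more can be done
None
```

The job is done and handed in at about 18 s, in the order asked. I shut the gripper and travelled high. I pointed at the green dab from about 1.5–2 cm above it and held 2.6 s, then at the middle of the orange crate's mouth from about 2 cm above it and held over 2.5 s. Then I drew the hand straight up.

- **Final checks:** The dabs on all three tins and the purple look-alikes that were checked sit within 0.2 px of where they started. No contact showed in the wrist force readings I took. The fingertips ended about 28 cm above the crate rim.
- **Disagreement:** The cameras put the fingertips about 31 mm higher than the reported TCP and the stated tool length imply. Their lid height matched the given 100 mm, and fingertips and tin were seen in the same images, so I relied on the cameras for the pointing heights. Sideways position agreed throughout.

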